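Rotate three sample bottles between lab instruments

ROBOT

A 6-joint arm with a two-finger parallel gripper is mounted at the origin on the work surface. World frame = base frame: x ahead of the robot, y to its left, z up, the work surface at z = 0. Lengths are in m, angles in rad, forces in N, time in s.
With the tool pointing down it reaches from about 0.25 to 0.725 m from the base axis. Payload 4 kg.
Tool frame: the origin (TCP) lies midway between the tips of the shut fingers; the grasp point (between the pads) lies 19 mm behind it (bot.grip_point_offset is the distance from the TCP to the grasp point, in m); z points along the fingers, y is the line along which they close (so a half turn about z gives the same grasp; the last joint's range is limited). The gripper opens to 85 mm and grips with 20 to 120 N. Pads are 22 mm wide; open, the fingers measure 114 mm over their backs; the gripper's body (76 mm by 85 mm) begins 54 mm behind the grasp point. The pads swing forward as they close: fully open they stand 13 mm farther back than shut.
Start: joints at [-1.345, 0.241, 0.005, 1.335, 0, 1.571], TCP at [0.112, -0.487, 0.231] pointing down, gripper open.
Joint ranges: [-2.72, 2.72], [-1.05, 1.87], [-1.09, 1.28], [-1.99, 2.15], [-1.42, 1.44], [-3.14, 3.14]. Speed limits (rad/s): [2.79, 2.79, 3.14, 3.14, 3.14, 3.14].

INTERFACE

Orientations are given as a unit quaternion [x, y, z, w].
In Python, from workcell import bot gives the robot as it stands.
- The arm moves only by the tool step_arm, never from a script. Its argument "targets" is text: rows parted by semicolons, each of 7 numbers parted by spaces: the opening, from -1 (shut) to 1 (fully open), so that 0 is half open, then the shift along the world's x, y, z normalised to -1 to 1, where 1 is 0.5 m, then the turn, a rotation vector about the world's x, y, z normalised to -1 to 1, where 1 is pi/4 rad. In form: gripper x y z wx wy wz; .... A call has 1 to 10 rows; each row is the pose to reach, as a shift and turn from the pose commanded when the call began; what a row does not reach only later rows make up. A row lasts 1/12 s, in which the tool goes at most 41.7 mm and 7.16 degrees, less where a joint would pass 70% of its speed; a pose out of reach is approached as far as the arm can. A call with a number of a shift or a turn outside -1 to 1 is refused whole. A call with a gripper value outside its range is refused whole. The fingers move at their own pace and stop on an object; the grip force is fixed at half the most. Time passes only in rows, so rows that repeat a pose let the fingers close. It gives the time, the measured TCP pose, the force, the opening and the grip force at its end, in the units of the state.
- bot.get_obs(): the state, without advancing time (a new reading comes with each control period).
- bot.camera(name): name is "scene" or "side" or "wrist"; returns the picture (384x512x3 uint8, red, green, blue); there is no depth.
- bot.camera_info(name): a dict with "vertical_fov" (degrees; the focal length in pixels is half the picture's height over the tangent of half this angle, whatever the lens; pixels are square), "cx", "cy" (the principal point, pixels), "pose" (4x4, takes a point from camera to world coordinates). Camera axes: x right, y up, looking along -z (the intrinsics and any distortion apply to the point x, -y, -z); pixel columns grow to the right and rows downward; lengths in m; the calibration is good to about 2 mm. A picture is of the moment at which its call begins: read the wrist's pose just before it. camera_info takes no time and is no camera call; for the wrist camera it gives the pose at the moment of the call.
- bot.job_done(): hands the job in; it is judged then, once.
The state is a dict: "clock": time; "joint_pos": joint angles; "joint_vel": joint speeds; "tau": joint torques, N m; "eef_pos": TCP position; "tool_rot": TCP orientation; "ft_force": force on the tool from outside, world axes, zero at the start; "ft_torque": the same for the moment, N m; "grip_width": finger opening in m; "grasp_force": force on a finger pad.
Only numpy, scipy, OpenCV 4.12 (cv2) and the standard library are available. Lean on these libraries where they do the work, as an engineer would, in place of code of your own. Each camera call takes 0.05 s, during which the arm holds its last target. There are 200 camera calls.

TASK

The three sample bottles stand on the wrong instruments: put the amber bottle (white cap) on the blue cooling plate, the white bottle (red cap) on the balance pan and the green bottle (yellow cap) on the magnetic stirrer, each upright in the middle of its plate, and let go. Move one bottle at a time and use the empty cork mat as the spare place: stand the first bottle there and let go of it, then bring the others home. Never tip a bottle or stand it on the bare bench, and leave the glass beaker and the black jar where they are.

Things in the scene. Friction and masses are not known exactly. Their poses are not given: they have to be found in the camera images.
- amber_center (a point): Centre, half-way up (55 mm above the underside), of the amber glass bottle with a white cap. Straight round body 52 mm in diameter from the underside to 80 mm, then a shoulder and a cap 40 mm in diameter; 110 mm high in all, about 0.15 to 0.31 kg; z up along its axis, its yaw has no meaning. At the start it stands upright on the balance.
- white_center (a point): Centre, half-way up (55 mm above the underside), of the white plastic bottle with a red cap. Straight round body 52 mm in diameter from the underside to 80 mm, then a shoulder and a cap 40 mm in diameter; 110 mm high in all, about 0.15 to 0.31 kg; z up along its axis, its yaw has no meaning. At the start it stands upright on the magnetic stirrer.
- green_center (a point): Centre, half-way up (55 mm above the underside), of the green bottle with a yellow cap. Straight round body 52 mm in diameter from the underside to 80 mm, then a shoulder and a cap 40 mm in diameter; 110 mm high in all, about 0.15 to 0.31 kg; z up along its axis, its yaw has no meaning. At the start it stands upright on the blue cooling plate.
- balance_top (a point): Middle of the upper face of the balance's pan: a round steel pan 100 mm in diameter on a white housing 155 x 135 x 30 mm with a small dark display and two keys on its front; pan face 38 mm above the bench. z up, -x towards the display. Fixed; the pan does not give.
- stirrer_top (a point): Middle of the upper face of the magnetic stirrer: a white square plate 114 x 114 mm with a grey ring mark, on a grey housing 160 x 130 x 40 mm with a black knob on its front; plate face 48 mm above the bench. z up, -x towards the knob. Fixed.
- cooler_top (a point): Middle of the upper face of the cooling plate: a round blue plate 104 mm in diameter on a round finned aluminium block 120 mm in diameter; face 26 mm above the bench. z up. Fixed.
- cork_top (a point): Middle of the upper face of the cork mat, the spare place: a round brown cork disc 100 mm in diameter and 12 mm thick, empty at the start. z up. Fixed.
- beaker_center (a point): Centre, half-way up, of an empty glass beaker, 68 mm in diameter at the rim and 85 mm high, standing on the bench among the instruments. Bystander.
- jar_center (a point): Centre, half-way up, of a black reagent jar with a black lid, 76 mm in diameter and 135 mm high, standing on the bench behind the instruments. Bystander.
There are look-alikes about, which are no part of the job. Of the things that look like the part that bears white_center, the larger one is meant.

How it is judged:
By the outcome, as a careful person would: the job done as asked, in the order asked, and still so for the second after the job is handed in, with the robot touching nothing.
It also fails if it takes over 122 s, if anything falls off the work surface, if the arm or the gripper's body presses on something with over 40 N, if the wrist force passes 120 N, or if a joint passes its speed limit or range.

## Working session

There is one attempt and no reset: what is moved stays moved. The work goes in short steps, Python scripts to look and compute and a tool call to move; the robot and the scene stay as the last step left them, time stands still between calls to the robot, and variables do not carry over. Pictures are saved under pics/ and viewed, at most 14 in all, crops included, and the job is handed in when it is done.

Besides the shell and the picture viewer there is one more tool, called after "Call:" by a JSON object that holds its "op" and its "data". step_arm: Moves the arm, as the interface text tells. Scaled input: -1 to 1 covers 0.5 m each way for a shift and pi/4 rad each way for a turn. Its arguments: {"type":"object","properties":{"targets":{"type":"string"}},"required":["targets"]}

```bash
mkdir -p pics; ls
python3 - <<'E'
from workcell import bot
import cv2, numpy as np
for n in ("scene","side"):
    cv2.imwrite(f"pics/{n}0.png", bot.camera(n)[:,:,::-1])
    i=bot.camera_info(n); print(n,{k:(np.round(v,3).tolist() if k=="pose" else v) for k,v in i.items()})
o=bot.get_obs(); print(o["clock"],o["eef_pos"],o["tool_rot"],o["grip_width"],bot.grip_point_offset)
E
```

```text
pics
scene {'vertical_fov': 48.381202389753476, 'cx': 256.2173199577178, 'cy': 192.03922094015877, 'pose': [[-0.273, -0.713, 0.646, 1.287], [0.962, -0.206, 0.179, 0.196], [0.006, 0.67, 0.742, 0.891], [0.0, 0.0, 0.0, 1.0]]}
side {'vertical_fov': 43.948895497625756, 'cx': 255.94413966382993, 'cy': 180.5796590410229, 'pose': [[-0.87, 0.293, -0.397, 0.1], [-0.493, -0.554, 0.671, 0.821], [-0.023, 0.779, 0.626, 0.875], [0.0, 0.0, 0.0, 1.0]]}
0.1 [ 0.11181536 -0.48675244  0.23049189] [ 9.93632679e-01  1.12664000e-01 -1.10983918e-04 -9.54357485e-04] 0.08530061031785324 0.0187
```

View pics/scene0.png

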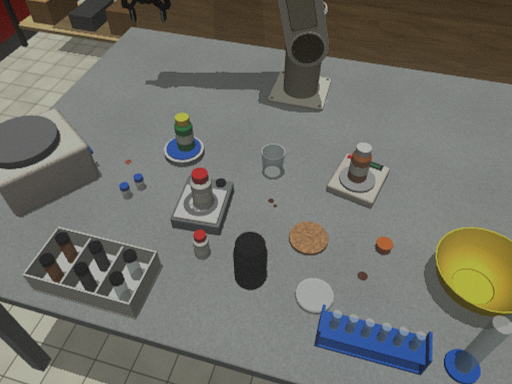

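View pics/side0.png

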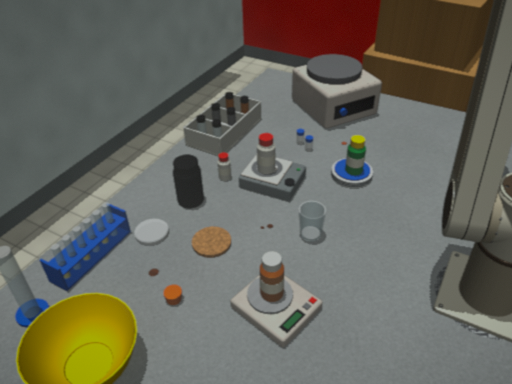

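Scene picture: the amber bottle is at (361,163) on the balance, and the white one with the red cap at (201,188) on the stirrer. The green bottle is at (184,132) on the blue plate, and the cork mat is at (308,238). The beaker is at (273,160) and the jar at (250,260).

Possible mix-ups:
- White bottle: large one on the stirrer (201,188), small red-capped vial (201,243). I choose the large one.
- Amber bottle: (361,163), dark vials in the rack (65,245).
- Cork mat: (308,238), white lid (314,295), orange cap (385,245).
- Balance: (358,180), big grey instrument (30,160).
- Blue plate: (184,150), blue cylinder foot (462,366).

```bash
cat > h.py <<'E'
import cv2, numpy as np
from workcell import bot
def ray(n,uv,info=None):
    i=info or bot.camera_info(n); f=192/np.tan(np.radians(i["vertical_fov"])/2)
    P=np.array(i["pose"]); d=P[:3,:3]@np.array([(uv[0]-i["cx"])/f,-(uv[1]-i["cy"])/f,-1])
    return P[:3,3],d/np.linalg.norm(d)
def plane(n,uv,z,info=None):
    p,d=ray(n,uv,info); return p+d*(z-p[2])/d[2]
def tri(rs):
    A=sum(np.eye(3)-np.outer(d,d) for p,d in rs); b=sum((np.eye(3)-np.outer(d,d))@p for p,d in rs)
    return np.linalg.solve(A,b)
def mask(rgb,lo,hi,roi):
    h=cv2.cvtColor(rgb,cv2.COLOR_RGB2HSV); m=cv2.inRange(h,np.array(lo),np.array(hi))
    x0,y0,x1,y1=roi; o=np.zeros_like(m); o[y0:y1,x0:x1]=m[y0:y1,x0:x1]; return o
def blob(m):
    c=max(cv2.findContours(m,cv2.RETR_EXTERNAL,cv2.CHAIN_APPROX_NONE)[0],key=cv2.contourArea)
    M=cv2.moments(c); return np.array([M["m10"],M["m01"]])/M["m00"], c
E
python3 - <<'E'
from h import *
S=cv2.imread("pics/scene0.png")[:,:,::-1].copy(); D=cv2.imread("pics/side0.png")[:,:,::-1].copy()
np.set_printoptions(precision=4,suppress=True)
W=([0,0,165],[180,60,255])
T={"yellowcap":(([20,150,100],[35,255,255]),(165,105,205,128),(340,125,375,152)),
"redcap":(([170,120,80],[180,255,255]),(185,160,215,190),(250,125,280,150)),
"whitecap":(W,(350,138,376,157),(256,248,288,272)),
"cork":(([5,60,60],[20,255,255]),(280,215,335,260),(185,220,238,262)),
"blueplate":(([105,120,60],[125,255,255]),(160,130,210,168),(328,150,380,190))}
for k,((lo,hi),a,b) in T.items():
    (ca,ka),(cb,kb)=blob(mask(S,lo,hi,a)),blob(mask(D,lo,hi,b))
    print(k,ca,cb,cv2.contourArea(ka),cv2.contourArea(kb),tri([ray("scene",ca),ray("side",cb)]))
    if k in("cork","blueplate"):
        z=.012 if k=="cork" else .026
        for n,c in(("scene",ka),("side",kb)):
            e=cv2.fitEllipse(cv2.convexHull(c)); print("  ",n,e,plane(n,e[0],z))
print("jar",tri([ray("scene",(250,240)),ray("side",(186,162))]),"beaker",tri([ray("scene",(273,161)),ray("side",(312,219))]))
i=bot.camera_info("wrist"); print(i)
a=np.hstack([cv2.resize(S[150:265,165:265],(400,460),interpolation=2),cv2.resize(S[135:215,315:405],(400,356),interpolation=2)] if 0 else [cv2.resize(S[150:265,165:265],(390,448)),cv2.resize(S[130:235,310:401],(390,448))])
cv2.imwrite("pics/crop1.png",a[:,:,::-1])
E
```

```text
yellowcap [181.2494 117.0483] [357.7651 139.8826] 65.5 96.5 [ 0.4111 -0.2671  0.132 ]
redcap [197.6667 181.3333] [nan nan] 0.5 0.0 [nan nan nan]
whitecap [363.8574 146.8805] [271.4521 257.988 ] 86.5 167.0 [0.4101 0.2436 0.1475]
cork [308.0914 237.8554] [211.0881 241.1839] 977.5 906.5 [0.631  0.154  0.0058]
   scene ((308.1103515625, 237.8240509033203), (32.935997009277344, 39.22219467163086), 101.39557647705078) [0.6347 0.1533 0.012 ]
   side ((211.06680297851562, 241.21063232421875), (30.435522079467773, 39.67028045654297), 82.17176818847656) [0.6275 0.16   0.012 ]
blueplate [181.6262 150.3453] [350.2627 170.8234] 321.0 269.0 [ 0.4236 -0.2763  0.0132]
   scene ((183.16558837890625, 147.5221405029297), (22.49770164489746, 33.67803192138672), 83.15203094482422) [ 0.4207 -0.2723  0.026 ]
   side ((352.03973388671875, 168.87960815429688), (20.75385093688965, 34.65742874145508), 96.52608489990234) [ 0.4178 -0.2675  0.026 ]
jar [0.7697 0.0428 0.1359] beaker [0.4242 0.0057 0.049 ]
{'vertical_fov': 61.98222978912453, 'cx': 257.47538681410106, 'cy': 189.74644929689592, 'pose': array([[ 0.2227,  0.9329,  0.2831,  0.1848],
       [-0.9749,  0.2134,  0.0637, -0.4719],
       [-0.001 , -0.2902,  0.957 ,  0.373 ],
       [ 0.    ,  0.    ,  0.    ,  1.    ]])}h.py:17: RuntimeWarning: invalid value encountered in divide
  M=cv2.moments(c); return np.array([M["m10"],M["m01"]])/M["m00"], c
```

View pics/crop1.png

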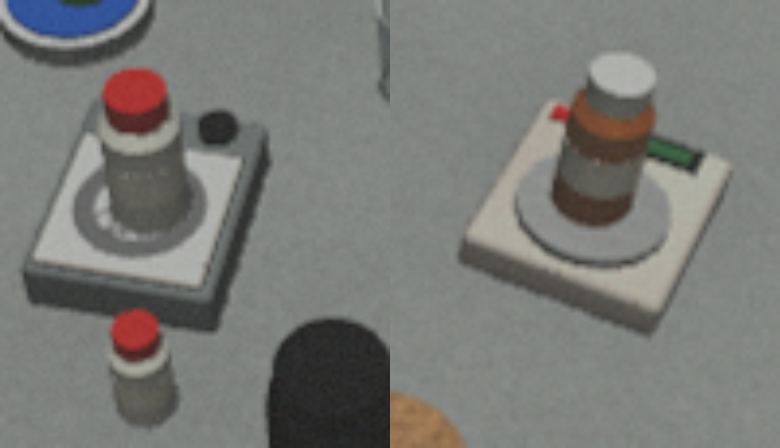

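The left crop shows the large red-capped white bottle on the stirrer, with the small vial standing separately in front of it (about 201,243 in the full picture). The right crop shows the amber bottle on the balance pan, so my choices hold. I'm moving now and turning the gripper so it closes along x, which keeps joint 6 mid-range.

Call:
{"op": "step_arm", "data": {"targets": "1 0.2 0.16 0.14 0 0 0.33; 1 0.4 0.32 0.14 0 0 0.66; 1 0.58 0.48 0.14 0 0 1; 1 0.58 0.48 0.14 0 0 1; 1 0.58 0.48 0.14 0 0 1; 1 0.58 0.48 0.14 0 0 1; 1 0.58 0.48 0.14 0 0 1; 1 0.58 0.48 0.14 0 0 1; 1 0.58 0.48 0.14 0 0 1; 1 0.58 0.48 0.14 0 0 1"}}

```text
clock: 0.93
eef_pos: [0.4057, -0.2438, 0.3016]
tool_rot: [0.873, 0.487, 0.001, 0.0]
ft_force: [0.3, -0.6, -0.3]
grip_width: 0.0856
grasp_force: 0.0
```

Call:
{"op": "step_arm", "data": {"targets": "1 0 0.3 0 0 0 0.3; 1 0 0.5 0 0 0 0.5; 1 0 0.8 0 0 0 0.71; 1 0 0.8 0 0 0 0.71; 1 0 0.8 0 0 0 0.71; 1 0 0.8 0 0 0 0.71; 1 0 0.8 0 0 0 0.71; 1 0 0.8 0 0 0 0.71; 1 0 0.8 0 0 0 0.71; 1 0 0.8 0 0 0 0.71"}}

```text
clock: 1.77
eef_pos: [0.4013, 0.1556, 0.3009]
tool_rot: [0.707, 0.707, 0.0, -0.0]
ft_force: [0.6, -0.8, -0.0]
grip_width: 0.0854
grasp_force: 0.0
```

Call:
{"op": "step_arm", "data": {"targets": "1 0.02 0.1 0 0 0 0; 1 0.02 0.17 0 0 0 0; 1 0.02 0.17 0 0 0 0; 1 0.02 0.17 0 0 0 0"}}

```text
clock: 2.1
eef_pos: [0.4115, 0.2392, 0.3002]
tool_rot: [0.706, 0.708, -0.001, -0.0]
ft_force: [0.2, -0.5, -0.0]
grip_width: 0.0855
grasp_force: 0.0
```

Run:
```python
from h import *
i=bot.camera_info("wrist"); im=bot.camera("wrist"); print(np.round(i["pose"],3), bot.get_obs()["eef_pos"])
np.savez("w1.npz",im=im,pose=i["pose"]); cv2.imwrite("pics/w1.png",im[:,:,::-1])
```

```text
[[ 1.    -0.001  0.001  0.412]
 [ 0.001  0.956  0.293  0.312]
 [-0.001 -0.293  0.956  0.443]
 [ 0.     0.     0.     1.   ]] [0.41147817 0.23774462 0.30043418]
```

View pics/w1.png

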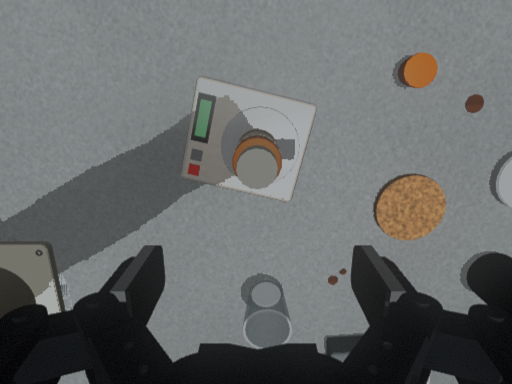

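The wrist view shows the amber bottle's cap at (258,167), the pan around (265,147), the cork at (410,207) and the beaker at (267,315).

Run:
```python
from h import *
d=np.load("w1.npz"); im=d["im"]; i=dict(bot.camera_info("wrist")); i["pose"]=d["pose"]
np.set_printoptions(precision=4,suppress=True)
g=cv2.medianBlur(cv2.cvtColor(im,cv2.COLOR_RGB2GRAY),3)
c=cv2.HoughCircles(g[130:210,215:300],cv2.HOUGH_GRADIENT,1,20,param1=100,param2=12,minRadius=16,maxRadius=26)[0][:3]
for q in c: print(q+[215,130,0],plane("wrist",q[:2]+[215,130],.148,i))
_,k=blob(mask(im,[5,80,60],[20,255,255],(365,165,455,250))); e=cv2.fitEllipse(k); print(e,plane("wrist",e[0],.012,i))
g2=cv2.HoughCircles(g[90:210,200:320],cv2.HOUGH_GRADIENT,1,20,param1=100,param2=15,minRadius=32,maxRadius=44)
if g2 is not None:
  for q in g2[0][:3]: print("pan",q+[200,90,0],plane("wrist",q[:2]+[200,90],.038,i))
# cap at orange body contour
_,k=blob(mask(im,[3,120,60],[18,255,255],(220,120,300,200))); print(cv2.boundingRect(k))
```

```text
[256.5 166.5  22. ] [0.4111 0.2447 0.148 ]
((410.0393981933594, 206.90696716308594), (62.10226821899414, 71.47944641113281), 61.77631378173828) [0.6303 0.1548 0.012 ]
(233, 137, 48, 38)
```

Call:
{"op": "step_arm", "data": {"targets": "1 0 0.012 -0.07 0 0 0; 1 0 0.012 -0.14 0 0 0; 1 0 0.012 -0.2 0 0 0; 1 0 0.012 -0.26 0 0 0; 1 0 0.012 -0.32 0 0 0; 1 0 0.012 -0.37 0 0 0; 1 0 0.012 -0.41 0 0 0; 1 0 0.012 -0.434 0 0 0; 1 0 0.012 -0.436 0 0 0; 1 0 0.012 -0.436 0 0 0"}}

```text
clock: 2.98
eef_pos: [0.4116, 0.2418, 0.083]
tool_rot: [0.709, 0.706, -0.001, -0.0]
ft_force: [0.5, 0.2, 0.9]
grip_width: 0.0855
grasp_force: 0.0
```

Call:
{"op": "step_arm", "data": {"targets": "-1 0 0 0 0 0 0; -1 0 0 0 0 0 0; -1 0 0 0 0 0 0; -1 0 0 0 0 0 0; -1 0 0 0 0 0 0; -1 0 0 0 0 0 0; -1 0 0 0 0 0 0; -1 0 0 0 0 0 0"}}

```text
clock: 3.65
eef_pos: [0.4128, 0.2442, 0.0849]
tool_rot: [0.708, 0.706, 0.001, 0.001]
ft_force: [-0.6, -1.1, 6.1]
grip_width: 0.0507
grasp_force: 62.8
```

Call:
{"op": "step_arm", "data": {"targets": "-1 0 0 0.02 0 0 0; -1 0 0 0.06 0 0 0; -1 0 0 0.12 0 0 0; -1 0 0 0.18 0 0 0; -1 0 0 0.24 0 0 0; -1 0 0 0.24 0 0 0; -1 0 0 0.24 0 0 0"}}

```text
clock: 4.23
eef_pos: [0.4131, 0.2444, 0.2052]
tool_rot: [0.708, 0.706, 0.002, 0.001]
ft_force: [0.1, -0.3, -3.2]
grip_width: 0.0503
grasp_force: 63.2
```

Run:
```python
from h import *
i=bot.camera_info("wrist"); im=bot.camera("wrist"); o=bot.get_obs(); print(o["eef_pos"],o["ft_force"],o["grip_width"],o["grasp_force"])
np.savez("w2.npz",im=im,pose=i["pose"]); cv2.imwrite("pics/w2.png",im[:,:,::-1])
```

```text
[0.4119014  0.24373943 0.20343451] [-0.20537372 -0.25749234 -3.27558107] 0.050564921821617995 63.16710591316223
```

View pics/w2.png

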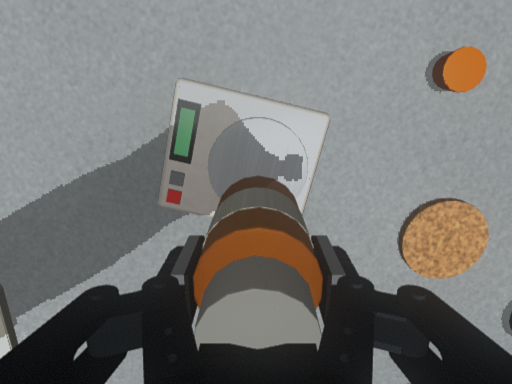

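Call:
{"op": "step_arm", "data": {"targets": "-1 0.06 -0.025 0 0 0 0; -1 0.13 -0.054 0 0 0 0; -1 0.2 -0.083 0 0 0 0; -1 0.27 -0.112 0 0 0 0; -1 0.34 -0.14 0 0 0 0; -1 0.4 -0.165 0 0 0 0; -1 0.437 -0.18 0 0 0 0; -1 0.437 -0.18 0 0 0 0; -1 0.437 -0.18 0 0 0 0"}}

```text
clock: 5.03
eef_pos: [0.6298, 0.1526, 0.1997]
tool_rot: [0.708, 0.706, -0.002, -0.002]
ft_force: [-0.4, 0.5, -2.2]
grip_width: 0.0507
grasp_force: 63.7
```

Call:
{"op": "step_arm", "data": {"targets": "-1 0 0 -0.06 0 0 0; -1 0 0 -0.12 0 0 0; -1 0 0 -0.17 0 0 0; -1 0 0 -0.21 0 0 0; -1 0 0 -0.25 0 0 0; -1 0 0 -0.27 0 0 0; -1 0 0 -0.282 0 0 0; -1 0 0 -0.288 0 0 0; -1 0 0 -0.288 0 0 0; -1 0 0 -0.288 0 0 0"}}

```text
clock: 5.87
eef_pos: [0.6313, 0.1541, 0.0606]
tool_rot: [0.708, 0.707, 0.001, 0.001]
ft_force: [0.1, 0.1, -2.3]
grip_width: 0.0503
grasp_force: 64.1
```

Call:
{"op": "step_arm", "data": {"targets": "-1 0 0 -0.002 0 0 0; -1 0 0 -0.003 0 0 0; -1 0 0 -0.003 0 0 0; -1 0 0 -0.003 0 0 0"}}

```text
clock: 6.2
eef_pos: [0.6314, 0.1539, 0.059]
tool_rot: [0.708, 0.706, 0.001, 0.001]
ft_force: [0.0, -0.3, 1.2]
grip_width: 0.0506
grasp_force: 64.2
```

It has touched the cork, so I'm letting go and rising.

Call:
{"op": "step_arm", "data": {"targets": "1 0 0 0 0 0 0; 1 0 0 0 0 0 0; 1 0 0 0 0 0 0; 1 0 0 0 0 0 0; 1 0 0 0 0 0 0; 1 0 0 0 0 0 0; 1 0 0 0 0 0 0"}}

```text
clock: 6.78
eef_pos: [0.6304, 0.1537, 0.0577]
tool_rot: [0.708, 0.706, -0.0, -0.0]
ft_force: [-0.3, -0.0, 0.5]
grip_width: 0.0857
grasp_force: 0.0
```

Call:
{"op": "step_arm", "data": {"targets": "1 0 0 0.03 0 0 0; 1 0 0 0.1 0 0 0; 1 0 0 0.17 0 0 0; 1 0 0 0.24 0 0 0; 1 0 0 0.32 0 0 0; 1 0 0 0.4 0 0 0; 1 -0.1 0.02 0.42 0 0 0; 1 -0.2 0.04 0.42 0 0 0; 1 -0.3 0.1 0.42 0 0 0; 1 -0.42 0.13 0.42 0 0 0"}}

```text
clock: 7.62
eef_pos: [0.4715, 0.2019, 0.268]
tool_rot: [0.708, 0.706, 0.001, 0.0]
ft_force: [-0.1, 1.6, 0.5]
grip_width: 0.0855
grasp_force: 0.0
```

Call:
{"op": "step_arm", "data": {"targets": "1 0 0 0 0 0 0; 1 0 0 0 0 0 0; 1 0 0 0 0 0 0"}}

```text
clock: 7.87
eef_pos: [0.473, 0.2016, 0.2683]
tool_rot: [0.708, 0.707, 0.001, 0.001]
ft_force: [0.2, 0.3, 0.4]
grip_width: 0.0852
grasp_force: 0.0
```

Run:
```python
from h import *
np.set_printoptions(precision=4,suppress=True)
i=bot.camera_info("wrist"); im=bot.camera("wrist"); o=bot.get_obs(); print(o["eef_pos"])
np.savez("w3.npz",im=im,pose=i["pose"]); cv2.imwrite("pics/w3.png",im[:,:,::-1])
```

```text
[0.4737 0.2014 0.2681]
```

View pics/w3.png

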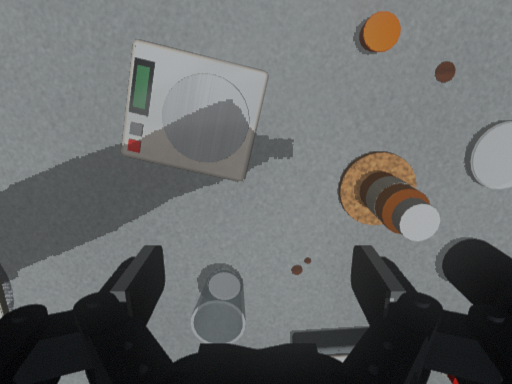

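Amber stands upright on the cork (cap at (420,222)). The empty pan is centred at about (206,118).

Run:
```python
from h import *
np.set_printoptions(precision=4,suppress=True)
d=np.load("w3.npz"); im=d["im"]; i=dict(bot.camera_info("wrist")); i["pose"]=d["pose"]
g=cv2.medianBlur(cv2.cvtColor(im,cv2.COLOR_RGB2GRAY),3)
for q in cv2.HoughCircles(g[60:180,150:265],cv2.HOUGH_GRADIENT,1,20,param1=80,param2=12,minRadius=36,maxRadius=48)[0][:3]:
    print("pan",q+[150,60,0],plane("wrist",q[:2]+[150,60],.038,i))
print("pan hand",plane("wrist",(206,118),.038,i))
print([np.linalg.norm(plane("wrist",(a,118),.038,i)-plane("wrist",(206,118),.038,i)) for a in(163,249)])
C=[plane("wrist",p,.03,i) for p in((135,41),(268,73),(244,180),(122,152))]
print([np.linalg.norm(C[k]-C[k-1]) for k in range(4)],np.mean(C,0))
print("cap",plane("wrist",(420,222),.122,i))
S=cv2.imread("pics/scene0.png")[:,:,::-1]; D=cv2.imread("pics/side0.png")[:,:,::-1]
def red(im,roi):
    m=mask(im,[170,120,60],[180,255,255],roi)|mask(im,[0,140,60],[6,255,255],roi); return blob(m)[0]
a,b=red(S,(185,160,215,187)),red(D,(250,125,280,150)); print("red",a,b,tri([ray("scene",a),ray("side",b)]))
```

```text
pan [206.5 118.5  43.8] [0.4163 0.2459 0.038 ]
pan hand [0.4157 0.2465 0.038 ]
[np.float64(0.049010361880763326), np.float64(0.04904312753643398)]
[np.float64(0.12548102228709987), np.float64(0.14892140060738238), np.float64(0.12737987448660268), np.float64(0.15015176647237963)] [0.3992 0.2501 0.03  ]
cap [0.6325 0.1529 0.122 ]
red [198.8501 173.5998] [265.6059 138.702 ] [ 0.6259 -0.1291  0.1517]
```

Call:
{"op": "step_arm", "data": {"targets": "1 0.03 -0.07 0.02 0 0 0; 1 0.07 -0.14 0.05 0 0 0; 1 0.1 -0.22 0.06 0 0 0; 1 0.14 -0.3 0.06 0 0 0; 1 0.17 -0.37 0.06 0 0 0; 1 0.2 -0.44 0.06 0 0 0; 1 0.24 -0.52 0.06 0 0 0; 1 0.27 -0.6 0.06 0 0 0; 1 0.304 -0.66 0.06 0 0 0; 1 0.304 -0.66 0.06 0 0 0"}}

```text
clock: 8.75
eef_pos: [0.6273, -0.1372, 0.2939]
tool_rot: [0.711, 0.703, -0.001, 0.0]
ft_force: [-1.2, 0.7, -1.4]
grip_width: 0.0854
grasp_force: 0.0
```

Call:
{"op": "step_arm", "data": {"targets": "1 0 0 0 0 0 0; 1 0 0 0 0 0 0; 1 0 0 0 0 0 0"}}

```text
clock: 9.0
eef_pos: [0.6247, -0.1283, 0.2976]
tool_rot: [0.708, 0.707, 0.0, -0.0]
ft_force: [0.6, 0.6, 0.6]
grip_width: 0.0852
grasp_force: 0.0
```

Run:
```python
from h import *
np.set_printoptions(precision=4,suppress=True)
i=bot.camera_info("wrist"); im=bot.camera("wrist"); o=bot.get_obs(); print(o["eef_pos"])
np.savez("w4.npz",im=im,pose=i["pose"]); cv2.imwrite("pics/w4.png",im[:,:,::-1])
m=mask(im,[170,120,60],[180,255,255],(200,110,320,230))|mask(im,[0,140,60],[6,255,255],(200,110,320,230))
c,k=blob(m); (u,v),r=cv2.minEnclosingCircle(k); print(c,cv2.boundingRect(k),(u,v),r,plane("wrist",c,.158,i),plane("wrist",(u,v),.158,i))
d=np.load("w1.npz"); j=dict(i); j["pose"]=d["pose"]; print("pan w1",plane("wrist",(265,147),.038,j))
```

```text
[ 0.6246 -0.1278  0.298 ]
[259.63   176.2524] (239, 155, 42, 42) (259.6574401855469, 175.7390594482422) 21.496973037719727 [ 0.6274 -0.1288  0.158 ] [ 0.6275 -0.1283  0.158 ]
pan w1 [0.4214 0.245  0.038 ]
```

View pics/w4.png

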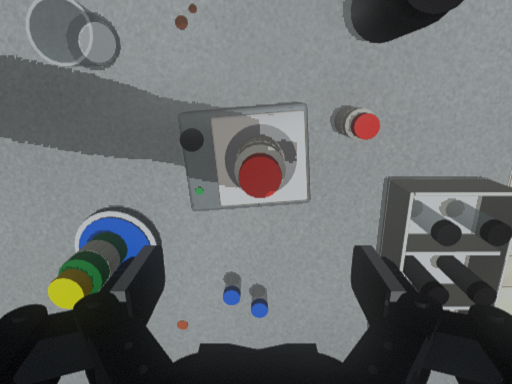

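The white bottle's red cap is at (260,176), centred on the stirrer. The small vial (365,125) is clear of the fingers, and the green bottle is at lower left with its cap at (68,292). Going down to grasp.

Call:
{"op": "step_arm", "data": {"targets": "1 0.006 -0.001 -0.07 0 0 0; 1 0.006 -0.001 -0.14 0 0 0; 1 0.006 -0.001 -0.2 0 0 0; 1 0.006 -0.001 -0.26 0 0 0; 1 0.006 -0.001 -0.32 0 0 0; 1 0.006 -0.001 -0.37 0 0 0; 1 0.006 -0.001 -0.4 0 0 0; 1 0.006 -0.001 -0.412 0 0 0; 1 0.006 -0.001 -0.412 0 0 0; 1 0.006 -0.001 -0.412 0 0 0"}}

```text
clock: 9.88
eef_pos: [0.6282, -0.1284, 0.093]
tool_rot: [0.707, 0.707, 0.0, 0.001]
ft_force: [0.0, -0.1, -0.3]
grip_width: 0.0856
grasp_force: 0.0
```

Call:
{"op": "step_arm", "data": {"targets": "-1 0 0 0 0 0 0; -1 0 0 0 0 0 0; -1 0 0 0 0 0 0; -1 0 0 0 0 0 0; -1 0 0 0 0 0 0; -1 0 0 0 0 0 0; -1 0 0 0 0 0 0; -1 0 0 0 0 0 0"}}

```text
clock: 10.55
eef_pos: [0.6286, -0.1294, 0.0936]
tool_rot: [0.708, 0.706, 0.001, 0.001]
ft_force: [-1.8, -0.6, 5.4]
grip_width: 0.0508
grasp_force: 63.1
```

Call:
{"op": "step_arm", "data": {"targets": "-1 0 0 0.02 0 0 0; -1 0 0 0.06 0 0 0; -1 0 0 0.12 0 0 0; -1 0 0 0.18 0 0 0; -1 0 0 0.24 0 0 0; -1 0 0 0.3 0 0 0; -1 0 0 0.34 0 0 0; -1 0 0 0.34 0 0 0; -1 0 0 0.34 0 0 0"}}

```text
clock: 11.3
eef_pos: [0.6281, -0.1293, 0.2625]
tool_rot: [0.708, 0.706, 0.001, 0.001]
ft_force: [-1.1, -0.9, -3.5]
grip_width: 0.0503
grasp_force: 62.9
```

Call:
{"op": "step_arm", "data": {"targets": "-1 -0.03 0.05 0 0 0 0; -1 -0.07 0.11 0 0 0 0; -1 -0.11 0.18 0 0 0 0; -1 -0.15 0.25 0 0 0 0; -1 -0.19 0.32 0 0 0 0; -1 -0.23 0.39 0 0 0 0; -1 -0.27 0.46 0 0 0 0; -1 -0.31 0.53 0 0 0 0; -1 -0.35 0.59 0 0 0 0; -1 -0.39 0.64 0 0 0 0"}}

```text
clock: 12.13
eef_pos: [0.4297, 0.1921, 0.2588]
tool_rot: [0.707, 0.707, -0.002, -0.001]
ft_force: [-0.5, 0.6, -2.9]
grip_width: 0.0506
grasp_force: 63.3
```

Call:
{"op": "step_arm", "data": {"targets": "-1 -0.03 0.04 0 0 0 0; -1 -0.03 0.04 0 0 0 0; -1 -0.03 0.04 0 0 0 0; -1 -0.03 0.04 0 0 0 0"}}

```text
clock: 12.47
eef_pos: [0.4168, 0.2102, 0.2599]
tool_rot: [0.708, 0.707, -0.002, -0.0]
ft_force: [-0.4, -0.1, -2.5]
grip_width: 0.0508
grasp_force: 63.4
```

```bash
cat > pan.py <<'E'
from h import *
np.set_printoptions(precision=4,suppress=True)
def fit(im,i,c0,z,R,tol=.006,up=None,it=4):
    """fit a circle of known radius to edge pixels cast onto plane z"""
    from scipy.optimize import least_squares
    g=cv2.GaussianBlur(cv2.cvtColor(im,cv2.COLOR_RGB2GRAY),(3,3),0); e=cv2.Canny(g,20,50)
    v,u=np.nonzero(e); s=(v<(up or 384)); P=np.array([plane("wrist",q,z,i)[:2] for q in zip(u[s],v[s])])
    c=np.array(c0[:2])
    for k in range(it):
        d=np.linalg.norm(P-c,axis=1); Q=P[abs(d-R)<tol]
        r=least_squares(lambda p:np.linalg.norm(Q-p[:2],axis=1)-p[2],[*c,R],loss="soft_l1",f_scale=.001); c=r.x[:2]; tol=max(.6*tol,.002)
    return r.x,len(Q)
E
python3 - <<'E'
from pan import *
base=dict(bot.camera_info("wrist")); im=bot.camera("wrist"); o=bot.get_obs(); print(o["eef_pos"])
np.savez("w5.npz",im=im,pose=base["pose"]); cv2.imwrite("pics/w5.png",im[:,:,::-1])
for n,up in(("w1",384),("w2",220),("w3",384),("w5",230)):
    d=np.load(n+".npz"); i=dict(base); i["pose"]=d["pose"]
    for R,z in((.05,.038),): print(n,*fit(d["im"],i,(.416,.246),z,R,.008,up))
E
```

```text
[0.4173 0.21   0.2603]
w1 [0.4148 0.2448 0.0502] 297
w2 [0.4146 0.2453 0.05  ] 378
w3 [0.4149 0.2454 0.0501] 371
w5 [0.4145 0.2452 0.0499] 416
```

View pics/w5.png

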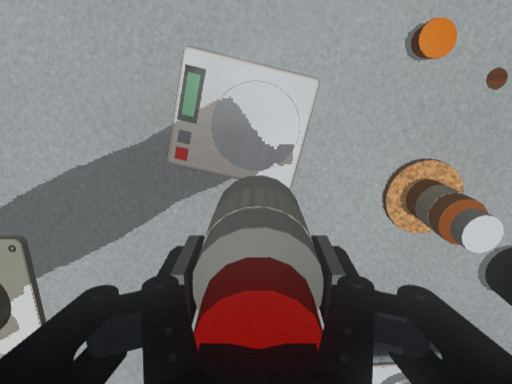

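The pan centre fits at (0.4147, 0.2452) in all four views. White is held upright, with the empty pan at (256,125) and amber still on the cork. Moving over the pan and lowering.

Call:
{"op": "step_arm", "data": {"targets": "-1 -0.005 0.035 -0.02 0 0 0; -1 -0.005 0.07 -0.07 0 0 0; -1 -0.005 0.07 -0.14 0 0 0; -1 -0.005 0.07 -0.2 0 0 0; -1 -0.005 0.07 -0.25 0 0 0; -1 -0.005 0.07 -0.29 0 0 0; -1 -0.005 0.07 -0.32 0 0 0; -1 -0.005 0.07 -0.336 0 0 0; -1 -0.005 0.07 -0.342 0 0 0; -1 -0.005 0.07 -0.342 0 0 0"}}

```text
clock: 13.35
eef_pos: [0.4152, 0.245, 0.09]
tool_rot: [0.708, 0.706, -0.001, -0.0]
ft_force: [0.2, 0.5, -1.6]
grip_width: 0.0509
grasp_force: 63.4
```

Call:
{"op": "step_arm", "data": {"targets": "-1 0 0 -0.002 0 0 0; -1 0 0 -0.004 0 0 0; -1 0 0 -0.004 0 0 0; -1 0 0 -0.004 0 0 0"}}

```text
clock: 13.68
eef_pos: [0.4155, 0.2462, 0.0894]
tool_rot: [0.708, 0.706, 0.001, 0.0]
ft_force: [0.0, -0.3, -2.2]
grip_width: 0.0506
grasp_force: 63.4
```

Call:
{"op": "step_arm", "data": {"targets": "-1 0 0 -0.004 0 0 0; -1 0 0 -0.006 0 0 0; -1 0 0 -0.006 0 0 0; -1 0 0 -0.006 0 0 0"}}

```text
clock: 14.02
eef_pos: [0.4149, 0.2459, 0.0856]
tool_rot: [0.708, 0.706, -0.0, -0.0]
ft_force: [0.7, -0.4, -2.7]
grip_width: 0.0504
grasp_force: 63.4
```

Call:
{"op": "step_arm", "data": {"targets": "-1 0 0 -0.002 0 0 0; -1 0 0 -0.003 0 0 0; -1 0 0 -0.003 0 0 0; -1 0 0 -0.003 0 0 0"}}

```text
clock: 14.35
eef_pos: [0.415, 0.2458, 0.084]
tool_rot: [0.708, 0.706, -0.0, -0.0]
ft_force: [0.1, -0.4, -2.8]
grip_width: 0.0506
grasp_force: 63.4
```

Call:
{"op": "step_arm", "data": {"targets": "-1 0 0 -0.002 0 0 0; -1 0 0 -0.003 0 0 0; -1 0 0 -0.003 0 0 0; -1 0 0 -0.003 0 0 0"}}

```text
clock: 14.68
eef_pos: [0.4151, 0.246, 0.0836]
tool_rot: [0.708, 0.706, 0.0, 0.0]
ft_force: [-2.6, -0.7, 5.9]
grip_width: 0.0508
grasp_force: 64.3
```

Contact. I'm releasing, rising and heading for the empty stirrer.

Call:
{"op": "step_arm", "data": {"targets": "1 0 0 0 0 0 0; 1 0 0 0 0 0 0; 1 0 0 0 0 0 0; 1 0 0 0 0 0 0; 1 0 0 0 0 0 0; 1 0 0 0 0 0 0; 1 0 0 0 0 0 0"}}

```text
clock: 15.27
eef_pos: [0.4151, 0.2459, 0.0826]
tool_rot: [0.708, 0.706, -0.0, -0.0]
ft_force: [-0.6, -0.2, -0.7]
grip_width: 0.0851
grasp_force: 0.0
```

Call:
{"op": "step_arm", "data": {"targets": "1 0 0 0.03 0 0 0; 1 0 0 0.1 0 0 0; 1 0 0 0.17 0 0 0; 1 0 0 0.24 0 0 0; 1 0 0 0.32 0 0 0; 1 0 0 0.4 0 0 0; 1 0 0 0.43 0 0 0; 1 0.04 -0.08 0.43 0 0 0; 1 0.08 -0.16 0.43 0 0 0; 1 0.12 -0.23 0.43 0 0 0"}}

```text
clock: 16.1
eef_pos: [0.473, 0.1345, 0.2985]
tool_rot: [0.707, 0.708, 0.001, 0.0]
ft_force: [-0.5, 0.4, -1.0]
grip_width: 0.0857
grasp_force: 0.0
```

Call:
{"op": "step_arm", "data": {"targets": "1 0.04 -0.07 0 0 0 0; 1 0.08 -0.15 0 0 0 0; 1 0.12 -0.22 0 0 0 0; 1 0.16 -0.3 0 0 0 0; 1 0.2 -0.37 0 0 0 0; 1 0.24 -0.45 0 0 0 0; 1 0.28 -0.52 0 0 0 0; 1 0.28 -0.52 0 0 0 0; 1 0.28 -0.52 0 0 0 0; 1 0.28 -0.52 0 0 0 0"}}

```text
clock: 16.93
eef_pos: [0.6124, -0.125, 0.2969]
tool_rot: [0.708, 0.706, -0.0, -0.001]
ft_force: [-0.8, 0.8, 0.3]
grip_width: 0.0851
grasp_force: 0.0
```

Run:
```python
from h import *
i=bot.camera_info("wrist"); im=bot.camera("wrist"); o=bot.get_obs(); print(o["eef_pos"])
np.savez("w6.npz",im=im,pose=i["pose"]); cv2.imwrite("pics/w6.png",im[:,:,::-1])
```

```text
[ 0.61229537 -0.12412632  0.29752911]
```

View pics/w6.png

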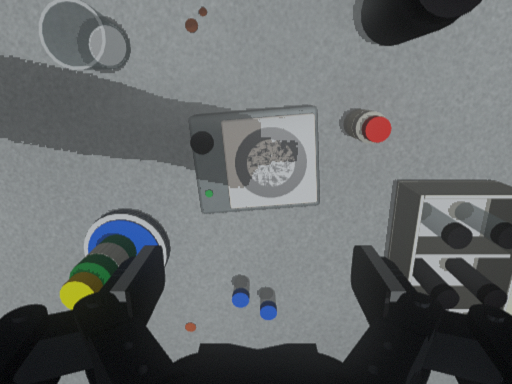

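The stirrer is empty. Its ring mark is centred at about (271,161) and the plate corners are (222,118), (315,113), (318,203) and (228,208). Green still stands on the blue plate, cap at (75,294).

Run:
```python
from pan import *
base=dict(bot.camera_info("wrist")); d=np.load("w6.npz"); base["pose"]=d["pose"]
c=plane("wrist",(271,161),.048,base); print(c)
for R in(.044,.03): print(fit(d["im"],base,c,.048,R,.006))
C=[plane("wrist",p,.048,base) for p in((222,118),(315,113),(318,203),(228,208))]
print(np.mean(C,0),[np.linalg.norm(C[k]-C[k-1]) for k in range(4)])
```

```text
[ 0.6297 -0.134   0.048 ]
(array([ 0.6291, -0.1367,  0.0448]), 259)
(array([ 0.6292, -0.1366,  0.0299]), 161)
[ 0.6294 -0.1358  0.048 ] [np.float64(0.11475094657939573), np.float64(0.11125495825291941), np.float64(0.11401353224700558), np.float64(0.11701412660163443)]
```

Call:
{"op": "step_arm", "data": {"targets": "1 -0.06 -0.04 0 0 0 0; 1 -0.12 -0.08 0 0 0 0; 1 -0.19 -0.13 0 0 0 0; 1 -0.25 -0.18 0 0 0 0; 1 -0.32 -0.23 0 0 0 0; 1 -0.402 -0.288 0 0 0 0; 1 -0.402 -0.288 0 0 0 0; 1 -0.402 -0.288 0 0 0 0; 1 -0.402 -0.288 0 0 0 0; 1 -0.402 -0.288 0 0 0 0"}}

```text
clock: 17.82
eef_pos: [0.4127, -0.2677, 0.2982]
tool_rot: [0.707, 0.707, 0.0, 0.001]
ft_force: [1.1, 0.9, 0.4]
grip_width: 0.0852
grasp_force: 0.0
```

Run:
```python
from pan import *
i=dict(bot.camera_info("wrist")); im=bot.camera("wrist"); o=bot.get_obs(); print(o["eef_pos"])
np.savez("w7.npz",im=im,pose=i["pose"]); cv2.imwrite("pics/w7.png",im[:,:,::-1])
m=mask(im,[20,130,80],[36,255,255],(200,110,330,240)); c,k=blob(m); (u,v),r=cv2.minEnclosingCircle(k)
print(c,r,cv2.boundingRect(k),plane("wrist",c,.136,i),plane("wrist",(u,v),.136,i))
b,k=blob(mask(im,[105,120,50],[125,255,255],(180,80,340,240))); e=cv2.fitEllipse(cv2.convexHull(k)); print("blue",e,plane("wrist",e[0],.026,i))
print(fit(im,i,plane("wrist",e[0],.026,i),.026,.052))
```

```text
[ 0.4129 -0.2677  0.2979]
[256.6708 168.8277] 20.090600967407227 (237, 150, 40, 39) [ 0.413  -0.2665  0.136 ] [ 0.413  -0.2664  0.136 ]
blue ((261.93084716796875, 153.27357482910156), (76.78038787841797, 78.13011169433594), 79.38256072998047) [ 0.4198 -0.2715  0.026 ]
(array([ 0.4199, -0.273 ,  0.0518]), 290)
```

View pics/w7.png

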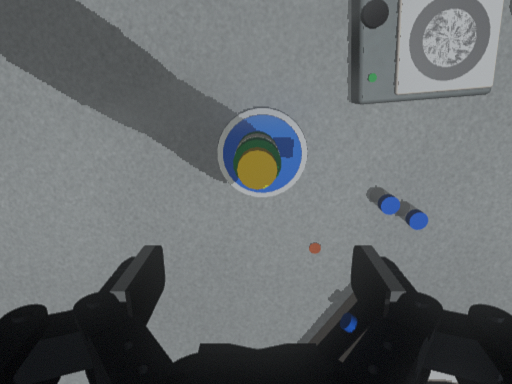

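Green's cap is at (257,169) and the blue plate's centre at (262,153). The fingers have clear space around the bottle, so I'm going down.

Call:
{"op": "step_arm", "data": {"targets": "1 0 0.002 -0.07 0 0 0; 1 0 0.002 -0.14 0 0 0; 1 0 0.002 -0.21 0 0 0; 1 0 0.002 -0.27 0 0 0; 1 0 0.002 -0.33 0 0 0; 1 0 0.002 -0.39 0 0 0; 1 0 0.002 -0.43 0 0 0; 1 0 0.002 -0.453 0 0 0; 1 0 0.002 -0.453 0 0 0; 1 0 0.002 -0.453 0 0 0"}}

```text
clock: 18.7
eef_pos: [0.4123, -0.2668, 0.0704]
tool_rot: [0.707, 0.707, -0.0, -0.001]
ft_force: [0.2, 0.6, -0.3]
grip_width: 0.0849
grasp_force: 0.0
```

Call:
{"op": "step_arm", "data": {"targets": "-1 0 0 0 0 0 0; -1 0 0 0 0 0 0; -1 0 0 0 0 0 0; -1 0 0 0 0 0 0; -1 0 0 0 0 0 0; -1 0 0 0 0 0 0; -1 0 0 0 0 0 0; -1 0 0 0 0 0 0"}}

```text
clock: 19.37
eef_pos: [0.4127, -0.2686, 0.0726]
tool_rot: [0.708, 0.706, 0.001, 0.001]
ft_force: [-1.5, 0.9, 6.2]
grip_width: 0.0506
grasp_force: 62.7
```

Call:
{"op": "step_arm", "data": {"targets": "-1 0 0 0.02 0 0 0; -1 0 0 0.06 0 0 0; -1 0 0 0.12 0 0 0; -1 0 0 0.18 0 0 0; -1 0 0 0.24 0 0 0; -1 0 0 0.3 0 0 0; -1 0 0 0.3 0 0 0; -1 0 0 0.3 0 0 0"}}

```text
clock: 20.03
eef_pos: [0.4126, -0.2687, 0.2233]
tool_rot: [0.708, 0.706, 0.0, 0.002]
ft_force: [-0.0, 0.8, -3.2]
grip_width: 0.0506
grasp_force: 63.0
```

Call:
{"op": "step_arm", "data": {"targets": "-1 0.05 0.03 0 0 0 0; -1 0.11 0.066 0 0 0 0; -1 0.17 0.102 0 0 0 0; -1 0.23 0.138 0 0 0 0; -1 0.3 0.18 0 0 0 0; -1 0.36 0.216 0 0 0 0; -1 0.41 0.246 0 0 0 0; -1 0.433 0.26 0 0 0 0; -1 0.433 0.26 0 0 0 0; -1 0.433 0.26 0 0 0 0"}}

```text
clock: 20.87
eef_pos: [0.6273, -0.1372, 0.2182]
tool_rot: [0.707, 0.707, -0.002, -0.002]
ft_force: [-1.2, -0.3, -1.7]
grip_width: 0.0503
grasp_force: 63.5
```

Call:
{"op": "step_arm", "data": {"targets": "-1 0 0 -0.04 0 0 0; -1 0 0 -0.09 0 0 0; -1 0 0 -0.14 0 0 0; -1 0 0 -0.18 0 0 0; -1 0 0 -0.21 0 0 0; -1 0 0 -0.23 0 0 0; -1 0 0 -0.24 0 0 0; -1 0 0 -0.248 0 0 0; -1 0 0 -0.248 0 0 0; -1 0 0 -0.248 0 0 0"}}

```text
clock: 21.7
eef_pos: [0.6286, -0.1384, 0.0981]
tool_rot: [0.708, 0.706, 0.0, 0.001]
ft_force: [0.2, -1.3, -3.0]
grip_width: 0.0508
grasp_force: 63.5
```

Call:
{"op": "step_arm", "data": {"targets": "-1 0 0 -0.002 0 0 0; -1 0 0 -0.004 0 0 0; -1 0 0 -0.004 0 0 0; -1 0 0 -0.004 0 0 0"}}

```text
clock: 22.03
eef_pos: [0.6285, -0.138, 0.0955]
tool_rot: [0.708, 0.706, 0.0, 0.0]
ft_force: [-0.3, -0.2, -2.0]
grip_width: 0.0509
grasp_force: 63.5
```

Call:
{"op": "step_arm", "data": {"targets": "-1 0 0 -0.001 0 0 0; -1 0 0 -0.002 0 0 0; -1 0 0 -0.002 0 0 0; -1 0 0 -0.002 0 0 0"}}

```text
clock: 22.37
eef_pos: [0.6284, -0.138, 0.0947]
tool_rot: [0.708, 0.706, 0.0, 0.0]
ft_force: [-1.6, 1.1, 1.8]
grip_width: 0.0508
grasp_force: 63.9
```

Call:
{"op": "step_arm", "data": {"targets": "1 0 0 0 0 0 0; 1 0 0 0 0 0 0; 1 0 0 0 0 0 0; 1 0 0 0 0 0 0; 1 0 0 0 0 0 0; 1 0 0 0 0 0 0; 1 0 0 0 0 0 0"}}

```text
clock: 22.95
eef_pos: [0.6282, -0.138, 0.0941]
tool_rot: [0.708, 0.706, -0.0, -0.0]
ft_force: [0.5, 0.5, -0.8]
grip_width: 0.0852
grasp_force: 0.0
```

Call:
{"op": "step_arm", "data": {"targets": "1 0 0 0.03 0 0 0; 1 0 0 0.1 0 0 0; 1 0 0 0.17 0 0 0; 1 0 0 0.24 0 0 0; 1 0 0 0.32 0 0 0; 1 0 0 0.39 0 0 0; 1 0 0.02 0.41 0 0 0; 1 0 0.1 0.41 0 0 0; 1 0 0.18 0.41 0 0 0; 1 0 0.26 0.41 0 0 0"}}

```text
clock: 23.78
eef_pos: [0.6282, -0.0072, 0.2993]
tool_rot: [0.709, 0.706, 0.0, 0.0]
ft_force: [0.5, 0.2, -0.2]
grip_width: 0.0852
grasp_force: 0.0
```

Call:
{"op": "step_arm", "data": {"targets": "1 0.004 0.08 0 0 0 0; 1 0.004 0.16 0 0 0 0; 1 0.004 0.24 0 0 0 0; 1 0.004 0.324 0 0 0 0; 1 0.004 0.324 0 0 0 0; 1 0.004 0.324 0 0 0 0; 1 0.004 0.324 0 0 0 0; 1 0.004 0.324 0 0 0 0"}}

```text
clock: 24.45
eef_pos: [0.6303, 0.1528, 0.299]
tool_rot: [0.708, 0.706, -0.0, 0.0]
ft_force: [-0.0, -0.7, -0.2]
grip_width: 0.0854
grasp_force: 0.0
```

Run:
```python
from pan import *
i=dict(bot.camera_info("wrist")); im=bot.camera("wrist"); o=bot.get_obs(); print(o["eef_pos"])
np.savez("w8.npz",im=im,pose=i["pose"]); cv2.imwrite("pics/w8.png",im[:,:,::-1])
print(fit(im,i,(.631,.154),.122,.02,.006))
```

```text
[0.6304 0.1524 0.2992]
(array([0.6322, 0.152 , 0.0198]), 159)
```

View pics/w8.png

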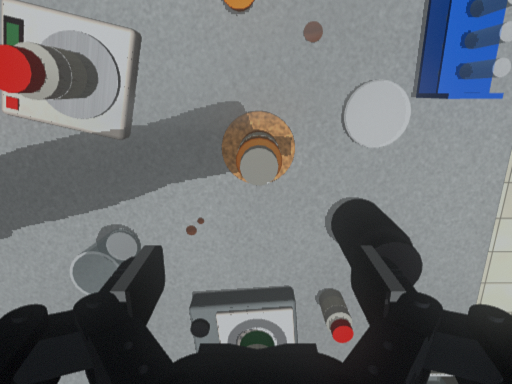

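Amber's cap is at (259,166) on the cork. White stands upright on the pan at upper left, and the jar (375,240) and beaker (105,258) are where they were. Going down to grasp.

Call:
{"op": "step_arm", "data": {"targets": "1 0.003 0 -0.07 0 0 0; 1 0.003 0 -0.14 0 0 0; 1 0.003 0 -0.21 0 0 0; 1 0.003 0 -0.28 0 0 0; 1 0.003 0 -0.35 0 0 0; 1 0.003 0 -0.41 0 0 0; 1 0.003 0 -0.455 0 0 0; 1 0.003 0 -0.482 0 0 0; 1 0.003 0 -0.482 0 0 0; 1 0.003 0 -0.482 0 0 0"}}

```text
clock: 25.33
eef_pos: [0.6314, 0.1523, 0.0576]
tool_rot: [0.709, 0.706, -0.001, -0.0]
ft_force: [-0.3, 0.1, 0.5]
grip_width: 0.0854
grasp_force: 0.0
```

Call:
{"op": "step_arm", "data": {"targets": "-1 0 0 0 0 0 0; -1 0 0 0 0 0 0; -1 0 0 0 0 0 0; -1 0 0 0 0 0 0; -1 0 0 0 0 0 0; -1 0 0 0 0 0 0; -1 0 0 0 0 0 0; -1 0 0 0 0 0 0"}}

```text
clock: 26.0
eef_pos: [0.6328, 0.1542, 0.0604]
tool_rot: [0.708, 0.706, 0.001, 0.001]
ft_force: [-1.3, -1.0, 7.0]
grip_width: 0.0504
grasp_force: 62.8
```

Call:
{"op": "step_arm", "data": {"targets": "-1 0 0 0.02 0 0 0; -1 0 0 0.06 0 0 0; -1 0 0 0.12 0 0 0; -1 0 0 0.18 0 0 0; -1 0 0 0.24 0 0 0; -1 0 0 0.3 0 0 0; -1 0 0 0.38 0 0 0; -1 0 0 0.46 0 0 0; -1 0 0 0.46 0 0 0; -1 0 0 0.46 0 0 0"}}

```text
clock: 26.83
eef_pos: [0.6331, 0.1545, 0.2922]
tool_rot: [0.708, 0.706, 0.003, 0.002]
ft_force: [0.0, -0.4, -3.1]
grip_width: 0.0506
grasp_force: 63.2
```

Call:
{"op": "step_arm", "data": {"targets": "-1 -0.03 -0.06 0 0 0 0; -1 -0.06 -0.12 0 0 0 0; -1 -0.1 -0.2 0 0 0 0; -1 -0.136 -0.272 0 0 0 0; -1 -0.172 -0.344 0 0 0 0; -1 -0.208 -0.416 0 0 0 0; -1 -0.244 -0.488 0 0 0 0; -1 -0.28 -0.56 0 0 0 0; -1 -0.316 -0.632 0 0 0 0; -1 -0.35 -0.7 0 0 0 0"}}

```text
clock: 27.67
eef_pos: [0.4541, -0.197, 0.2861]
tool_rot: [0.708, 0.706, -0.001, -0.002]
ft_force: [-0.1, -0.3, -2.6]
grip_width: 0.0507
grasp_force: 63.5
```

Call:
{"op": "step_arm", "data": {"targets": "-1 -0.03 -0.06 0 0 0 0; -1 -0.06 -0.12 0 0 0 0; -1 -0.076 -0.1 0 0 0 0; -1 -0.076 -0.1 0 0 0 0; -1 -0.076 -0.1 0 0 0 0; -1 -0.076 -0.1 0 0 0 0"}}

```text
clock: 28.17
eef_pos: [0.4188, -0.2453, 0.2872]
tool_rot: [0.707, 0.707, -0.0, -0.001]
ft_force: [0.4, -0.1, -2.2]
grip_width: 0.0509
grasp_force: 63.5
```

Run:
```python
from pan import *
i=dict(bot.camera_info("wrist")); im=bot.camera("wrist"); o=bot.get_obs(); print(o["eef_pos"],o["ft_force"])
np.savez("w9.npz",im=im,pose=i["pose"]); cv2.imwrite("pics/w9.png",im[:,:,::-1])
print(fit(im,i,(.42,-.2727),.026,.052,.008,200))
```

```text
[ 0.4191 -0.2452  0.2874] [ 0.1066 -0.1227 -2.4472]
(array([ 0.4197, -0.273 ,  0.0518]), 202)
```

View pics/w9.png

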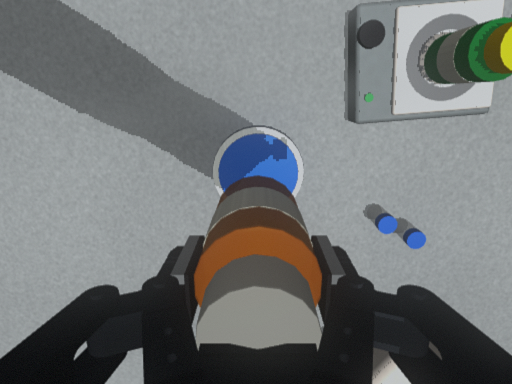

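Amber is held upright, the empty blue plate is centred at (258,167), and green stands in the middle of the stirrer. Lowering amber.

Call:
{"op": "step_arm", "data": {"targets": "-1 0.002 -0.053 -0.03 0 0 0; -1 0.002 -0.053 -0.1 0 0 0; -1 0.002 -0.053 -0.17 0 0 0; -1 0.002 -0.053 -0.23 0 0 0; -1 0.002 -0.053 -0.29 0 0 0; -1 0.002 -0.053 -0.34 0 0 0; -1 0.002 -0.053 -0.38 0 0 0; -1 0.002 -0.053 -0.405 0 0 0; -1 0.002 -0.053 -0.416 0 0 0; -1 0.002 -0.053 -0.416 0 0 0"}}

```text
clock: 29.05
eef_pos: [0.4194, -0.2711, 0.0785]
tool_rot: [0.707, 0.707, -0.0, -0.002]
ft_force: [-0.3, -0.6, -2.8]
grip_width: 0.0504
grasp_force: 63.5
```

Call:
{"op": "step_arm", "data": {"targets": "-1 0 0 -0.002 0 0 0; -1 0 0 -0.004 0 0 0; -1 0 0 -0.004 0 0 0; -1 0 0 -0.004 0 0 0"}}

```text
clock: 29.38
eef_pos: [0.4204, -0.2729, 0.0791]
tool_rot: [0.708, 0.706, 0.0, 0.001]
ft_force: [-0.6, -0.6, -2.2]
grip_width: 0.0506
grasp_force: 63.5
```

Call:
{"op": "step_arm", "data": {"targets": "-1 0 0 -0.003 0 0 0; -1 0 0 -0.006 0 0 0; -1 0 0 -0.006 0 0 0; -1 0 0 -0.006 0 0 0"}}

```text
clock: 29.72
eef_pos: [0.4196, -0.2725, 0.0751]
tool_rot: [0.708, 0.706, -0.0, -0.0]
ft_force: [0.5, -0.0, -0.7]
grip_width: 0.0507
grasp_force: 63.5
```

Call:
{"op": "step_arm", "data": {"targets": "-1 0 0 -0.001 0 0 0; -1 0 0 -0.002 0 0 0; -1 0 0 -0.002 0 0 0; -1 0 0 -0.002 0 0 0"}}

```text
clock: 30.05
eef_pos: [0.4197, -0.2726, 0.0744]
tool_rot: [0.708, 0.706, -0.0, 0.0]
ft_force: [-1.8, -0.0, 1.4]
grip_width: 0.0507
grasp_force: 63.7
```

It has touched down on the cooling plate. I'm releasing, rising and moving aside to check.

Call:
{"op": "step_arm", "data": {"targets": "1 0 0 0 0 0 0; 1 0 0 0 0 0 0; 1 0 0 0 0 0 0; 1 0 0 0 0 0 0; 1 0 0 0 0 0 0; 1 0 0 0 0 0 0; 1 0 0 0 0 0 0"}}

```text
clock: 30.63
eef_pos: [0.4198, -0.2725, 0.0741]
tool_rot: [0.708, 0.706, 0.0, 0.0]
ft_force: [0.1, -0.8, 0.3]
grip_width: 0.0853
grasp_force: 0.0
```

Call:
{"op": "step_arm", "data": {"targets": "1 0 0 0.03 0 0 0; 1 0 0 0.1 0 0 0; 1 0 0 0.17 0 0 0; 1 0 0 0.24 0 0 0; 1 0 0 0.32 0 0 0; 1 0 0 0.4 0 0 0; 1 0 0 0.46 0 0 0; 1 0 0.04 0.46 0 0 0; 1 0 0.04 0.46 0 0 0; 1 0 0.04 0.46 0 0 0"}}

```text
clock: 31.47
eef_pos: [0.4197, -0.2522, 0.3044]
tool_rot: [0.707, 0.707, -0.0, 0.0]
ft_force: [-0.1, 0.3, -0.6]
grip_width: 0.0852
grasp_force: 0.0
```

Run:
```python
from pan import *
i=dict(bot.camera_info("wrist")); im=bot.camera("wrist"); print(bot.get_obs()["eef_pos"])
print("amber cap",fit(im,i,(.42,-.272),.136,.02,.006))
S=bot.camera("scene"); D=bot.camera("side")
cv2.imwrite("pics/end.png",np.vstack([np.hstack([S[80:300,120:420],D[80:300,220:400]]),np.hstack([D[110:330,200:380],im[60:280,110:410]])])[:,:,::-1])
r=lambda I,roi:blob(mask(I,[170,120,60],[180,255,255],roi)|mask(I,[0,140,60],[6,255,255],roi))[0]
a,b=r(S,(340,125,390,170)),r(D,(245,230,310,280)); print("white",a,b,tri([ray("scene",a),ray("side",b)]))
y=lambda I,roi:blob(mask(I,[20,150,90],[35,255,255],roi))[0]
a,b=y(S,(175,150,225,195)),y(D,(240,115,295,155)); print("green",a,b,tri([ray("scene",a),ray("side",b)]))
```

```text
[ 0.4195 -0.2524  0.3036]
amber cap (array([ 0.4202, -0.2741,  0.0196]), 135)
white [364.6667 148.8054] [268.592 260.706] [0.4132 0.2478 0.1432]
green [196.0149 172.9417] [266.411  137.6961] [ 0.6265 -0.1358  0.1516]
```

View pics/end.png

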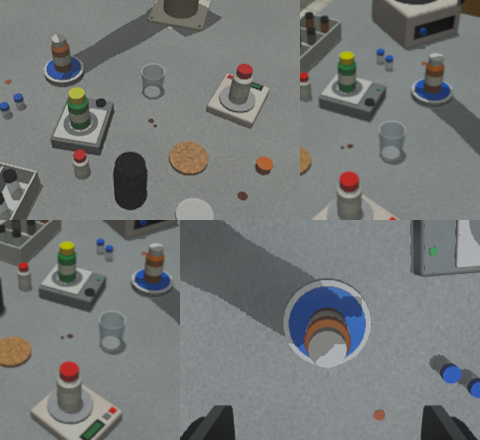

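The end views show amber on the blue plate (327,345), white on the pan (240,90), green on the stirrer (78,112) and the cork empty. The beaker and jar have not moved. Each bottle is within about 3 mm of its plate's centre and the gripper is clear.

```bash
python3 -c "
from workcell import bot
print(bot.job_done())"
```

```text
the job is handed in; nothing more can be done
None
```

All three bottles are home and the job is handed in (no verdict returned): amber is on the cooling plate, white on the balance pan and green on the stirrer, each upright, released and within about 3 mm of centre, with the cork mat empty and the beaker and jar untouched, after about 32 s.

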